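# Set the seasonings on their coasters

## Task

Pick out the four seasonings on the worktop and stand each upright in the drip coaster of its own colour, flat on the coaster's floor inside the rim: the two red-capped spice jars on the red coasters (one on each, either way), the brown pepper mill on the brown coaster and the grey salt shaker on the grey coaster. Leave the food tin and the kitchen timer where they are.

Things in the scene. Friction and masses are not known exactly. Their poses are not given: they have to be found in the camera images.
- spice_jar_a: loose clear spice jar with a wide round red screw cap and a brown-red label, 45 mm across, 106 mm tall, about 0.11 kg; the cap (45 mm across) spans heights 85 to 106 mm, the jar below it is 42 mm across; stands upright; origin: centre of its underside, z up along its axis
- spice_jar_b: loose clear spice jar with a wide round red screw cap and a green label, 45 mm across, 106 mm tall, about 0.11 kg; the cap (45 mm across) spans heights 85 to 106 mm, the jar below it is 42 mm across; stands upright; origin: centre of its underside, z up along its axis
- pepper_mill: loose dark brown wooden pepper mill, 58 mm across at its foot, 150 mm tall, about 0.18 kg, stands upright; round head about 50 mm across at heights 109 to 139 mm (the place to grip it, it does not turn), a small metal knob on top of that; origin: centre of its underside, z up along its axis
- salt_shaker: loose grey salt shaker, glass body with grey contents and a narrower grey cap; 44 mm across, 90 mm tall, about 0.1 kg; the body goes up to 74 mm, the cap above it is about 34 mm across; stands upright; origin: centre of its underside, z up along its axis
- coaster_red_a: red round drip coaster with a raised rim, fixed to the worktop; outside 74 mm across and 10 mm tall, inside the rim 66 mm across, its inner floor 4 mm above the worktop, rim 6 mm above that floor; for one spice jar; the other red coaster is just like it; origin: centre of its underside, z up
- coaster_red_b: red round drip coaster with a raised rim, fixed to the worktop; outside 74 mm across and 10 mm tall, inside the rim 66 mm across, its inner floor 4 mm above the worktop, rim 6 mm above that floor; for one spice jar; the other red coaster is just like it; origin: centre of its underside, z up
- coaster_brown: dark brown wooden round drip coaster with a raised rim, fixed to the worktop; outside 88 mm across and 10 mm tall, inside the rim 80 mm across, its inner floor 4 mm above the worktop, rim 6 mm above that floor; for the pepper mill; origin: centre of its underside, z up
- coaster_grey: grey round drip coaster with a raised rim, fixed to the worktop; outside 70 mm across and 10 mm tall, inside the rim 62 mm across, its inner floor 4 mm above the worktop, rim 6 mm above that floor; for the salt shaker; origin: centre of its underside, z up
- tin: food tin with a green label, 75 mm across, 58 mm tall, loose; not a seasoning, to be left where it stands; origin: centre of its underside, z up
- timer: round kitchen timer, white below and teal above with a teal grip on top, 67 mm across, 57 mm tall, loose; to be left where it stands; origin: centre of its underside, z up
Not all that is in view belongs to the job. Leave any turquoise look-alike of the spice_jar_a alone.

How it is judged:
At the end, for the whole second after the job is handed in: Pepper mill in the brown coaster, salt shaker in the grey, one spice jar in each red: each within 15 mm of the coaster's centre, its underside 1 to 7 mm above the coaster's, upright within 0.06 rad, at rest; tin and timer within 30 mm of their places (horizontal distance between pepper_mill and coaster_brown below 0.015 m and z of pepper_mill in the frame of coaster_brown between 0.001 and 0.007 m and horizontal distance between salt_shaker and coaster_grey below 0.015 m and z of salt_shaker in the frame of coaster_grey between 0.001 and 0.007 m and ((horizontal distance between spice_jar_a and coaster_red_a below 0.015 m and z of spice_jar_a in the frame of coaster_red_a between 0.001 and 0.007 m and horizontal distance between spice_jar_b and coaster_red_b below 0.015 m and z of spice_jar_b in the frame of coaster_red_b between 0.001 and 0.007 m) or (horizontal distance between spice_jar_a and coaster_red_b below 0.015 m and z of spice_jar_a in the frame of coaster_red_b between 0.001 and 0.007 m and horizontal distance between spice_jar_b and coaster_red_a below 0.015 m and z of spice_jar_b in the frame of coaster_red_a between 0.001 and 0.007 m)) and angle between each of spice_jar_a, spice_jar_b, pepper_mill, salt_shaker's own z axis and vertical below 0.06 rad and linear speed of each of spice_jar_a, spice_jar_b, pepper_mill, salt_shaker below 0.02 m/s and angular speed of each of spice_jar_a, spice_jar_b, pepper_mill, salt_shaker below 0.2 rad/s and distance of each of tin, timer from where it was at the start of the episode below 0.03 m); the robot touches nothing.
It fails at once if the food tin or the kitchen timer is pushed or carried more than 30 mm from its place (distance of any of tin, timer from where it was at the start of the episode above 0.03 m).
It also fails if it takes over 106 s, if anything falls off the work surface, if the arm or the gripper's body presses on something with over 40 N, if the wrist force passes 120 N, or if a joint passes its speed limit or range.

## Robot

A 6-joint arm with a two-finger parallel gripper is mounted at the origin on the work surface; the furniture and walls round the work are solid. World frame = base frame: x ahead of the robot, y to its left, z up, the work surface at z = 0. Lengths are in m, angles in rad, forces in N, time in s.
With the tool pointing down it reaches from about 0.35 to 0.8 m from the base axis. Payload 7.3 kg.
Tool frame: the origin (TCP) lies between the finger pads; the fingertips stand 25 mm ahead of it and the grasp point (between the pads) lies 6 mm ahead of it (r.tip_extent is the distance from the TCP to the fingertips, in m); z points along the fingers, y is the direction in which the jaws open and shut (so a half turn about z gives the same grasp; the last joint's range is limited). The gripper opens to 85 mm and grips with 20 to 120 N. Pads are 22 mm wide; open, the fingers measure 114 mm over their backs; the gripper's body (76 mm by 85 mm) begins 54 mm behind the grasp point. The pads swing forward as they close: fully open they stand 13 mm farther back than shut.
Start: joints at [-1.3, 0.342, 1.524, -0, 1.275, -0.146], TCP at [0.213, -0.48, 0.256] pointing down, gripper open.
Joint ranges: [-2.53, 2.53], [-0.77, 2.02], [0.04, 2.7], [-1, 4.14], [0.28, 2.66], [-3.11, 3.11]. Speed limits (rad/s): [2.57, 2.57, 3.14, 3.14, 3.14, 3.14].

## Interface

Orientations are given as a unit quaternion [x, y, z, w].
In Python, from workcell import r, command_gripper, optics gives the robot as it stands. The module is installed in compiled form; this text tells all that it offers. Calls block until the motion is done:
- r.reach(position, orientation): joint-space move of the TCP to a pose.
- r.move_straight(position, orientation=None, speed=0.15, max_force=None): straight line of the TCP; orientation=None keeps the orientation; speed is the mean speed in m/s. With max_force (N) it stops when the force on the tool has changed by that much, and returns True; else False.
- r.movej(angles): joint-space move.
- command_gripper(opening, force=None): finger opening in m; force is the grip in N (None keeps the last); returns when the fingers have stopped.
- r.hold(seconds).
- r.solve_ik(position, orientation): joint angles nearest the present ones, or None.
- r.read_state(): the state.
- optics.get_image(name): name is "scene" or "top"; returns (picture, depth): 420x560x3 uint8, red, green, blue; 420x560 float32, m along the optical axis (not along the pixel's ray), 0 where there is no reading.
- optics.camera_model(name): a dict with "K" (3x3 intrinsics, pixels), "R" (3x3) and "t" (3): a world point X has camera coordinates R X + t. Camera axes: x right, y down, z forward; pixel columns grow to the right and rows downward; lengths in m; the calibration is good to about 2 mm. A picture is of the moment at which its call begins. camera_model takes no time and is no camera call.
A pose or a line that the arm cannot do raises r.PlanningError and nothing moves.
- r.finish_job(): hands the job in, once; it reports no verdict.
The state is a dict: "time_s": time; "joint_positions": joint angles; "dq": joint speeds; "tau": joint torques, N m; "eef_pos": TCP position; "eef_rot": TCP orientation; "contact_force": force on the tool from outside, world axes, zero at the start; "torque": the same for the moment, N m; "grip_width": finger opening in m.
Only numpy, scipy, OpenCV 4.12 (cv2) and the standard library are available. Lean on these libraries where they do the work, as an engineer would, in place of code of your own. Each camera call takes 0.05 s, during which the arm holds its last target. There are 200 camera calls.

## Working session

There is one attempt and no reset: what is moved stays moved. The work goes in short steps, each a Python script; the robot and the scene stay as the last script left them, time stands still between calls to the robot, and variables do not carry over. Pictures are saved under pics/ and viewed, about 12 in all and at most 16, crops included, and the job is handed in when it is done.

```bash
mkdir -p pics; python3 - <<'E'
from workcell import r, optics
import cv2, numpy as np
for n in ("scene","top"):
    p,d=optics.get_image(n); m=optics.camera_model(n)
    cv2.imwrite(f"pics/{n}0.png",p[:,:,::-1]); np.savez(f"{n}0.npz",p=p,d=d,**m)
    print(n,m["K"].round(1).tolist(),(-m["R"].T@m["t"]).round(3),m["R"].round(3).tolist(),(d>0).mean())
s=r.read_state();print(s["time_s"],s["eef_pos"],s["eef_rot"],s["grip_width"])
E
```

```text
scene [[384.1, 0.0, 282.1], [0.0, 384.1, 208.5], [0.0, 0.0, 1.0]] [-0.122  0.684  0.737] [[-0.733, -0.68, 0.012], [-0.423, 0.442, -0.791], [0.532, -0.585, -0.612]] 0.9961479591836735
top [[396.8, 0.0, 281.1], [0.0, 396.8, 206.4], [0.0, 0.0, 1.0]] [ 0.341 -0.02   1.077] [[0.024, -1.0, -0.0], [-0.986, -0.024, -0.165], [0.165, 0.004, -0.986]] 0.995812074829932
0.1 [ 0.21246675 -0.4797315   0.25570791] [ 9.78358574e-01  2.06915509e-01 -5.44612575e-05 -6.85932987e-04] 0.08529127732455247
```

View pics/scene0.png

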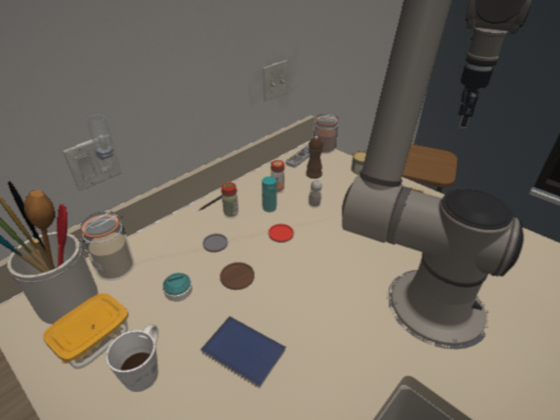

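View pics/top0.png

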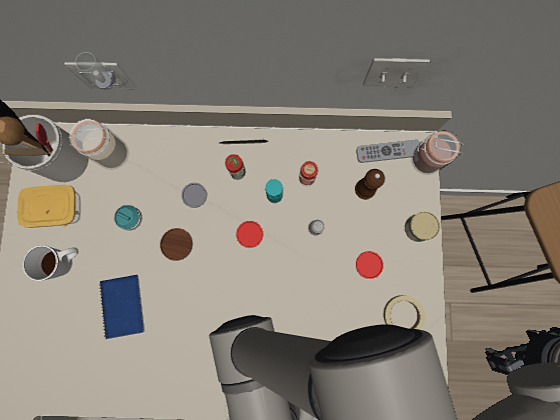

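Top view: the red-capped jars are at (235,163) with a green label and (309,170) with a red one. The turquoise one at (274,188) is the look-alike. The mill is at (370,182) and the salt shaker at (317,227). Coasters: red (250,234) and (369,264), brown (176,244), grey (194,195). The tin is at (424,226) and the timer at (128,217).

```bash
cat > vis.py <<'E'
import numpy as np, cv2
from scipy.optimize import least_squares
def world(p,d,K,R,t):
    v,u=np.indices(d.shape); c=np.stack([(u-K[0,2])/K[0,0]*d,(v-K[1,2])/K[1,1]*d,d],-1)
    W=(c-t)@R; W[d<=0]=np.nan; return W
def ray(u,v,z,K,R,t):
    o=-R.T@t; w=R.T@np.linalg.solve(K,[u,v,1.]); return o+w*(z-o[2])/w[2]
def px(X,K,R,t):
    c=K@(R@np.asarray(X)+t); return c[:2]/c[2]
def circ(P):
    s=least_squares(lambda q:np.hypot(P[:,0]-q[0],P[:,1]-q[1])-q[2],[*P.mean(0)[:2],.02],loss='soft_l1',f_scale=.002); return s.x
E
python3 - <<'E'
import numpy as np,cv2
from vis import *
M={}
for n in("top","scene"):
    f=np.load(n+"0.npz"); M[n]=(f["p"],f["d"],(f["K"],f["R"],f["t"]))
p,d,m=M["top"]; W=world(p,d,*m); hsv=cv2.cvtColor(p,cv2.COLOR_RGB2HSV)
sc=M["scene"]; Ws=world(sc[0],sc[1],*sc[2])
bg=W[280:300,200:220,2]; print("table z top",np.nanmedian(bg))
# coasters: blob that differs from table colour, height <0.02
lab=cv2.cvtColor(p,cv2.COLOR_RGB2LAB).astype(int); tab=np.median(lab[270:310,180:240].reshape(-1,3),0)
for nm,(u,v,D) in dict(redL=(250,234,.074),redR=(369,264,.074),brown=(176,244,.088),grey=(194,195,.070)).items():
    w=np.zeros(d.shape,np.uint8); cv2.circle(w,(u,v),22,1,-1)
    k=((np.abs(lab-tab).sum(-1)>40)&(w>0)).astype(np.uint8)
    c=max(cv2.findContours(k,cv2.RETR_EXTERNAL,cv2.CHAIN_APPROX_NONE)[0],key=cv2.contourArea)
    P=np.array([ray(*q[0],.008,*m) for q in c]); q=circ(P); print(nm,"xy",q[:2].round(4),"diam",round(2*q[2],4),"expect",D,"R",np.hypot(*q[:2]).round(3), "scene px",px([q[0],q[1],.008],*sc[2]).round())
for nm,(u,v,h) in dict(jarL=(235,161,.106),jarR=(309,168,.106),mill=(372,181,.15),salt=(317,227,.09),turq=(274,188,.106),tin=(424,226,.058),timer=(128,217,.057)).items():
    S=W[v-25:v+25,u-25:u+25].reshape(-1,3); S=S[np.isfinite(S[:,2])]
    zt=np.percentile(S[S[:,2]<h+.02][:,2],99.7)
    g=ray(u,v,h,*m); T=S[(S[:,2]>zt-.006)&(np.hypot(*(S[:,:2]-g[:2]).T)<.045)]
    (a,b),rad=cv2.minEnclosingCircle(T[:,:2].astype(np.float32))
    Ss=Ws.reshape(-1,3); Ss=Ss[(np.hypot(*(Ss[:,:2]-[a,b]).T)<.045)&(Ss[:,2]>zt-.006)&(Ss[:,2]<zt+.01)]
    cs=cv2.minEnclosingCircle(Ss[:,:2].astype(np.float32)) if len(Ss) else None
    print(nm,"ztop",zt.round(3),"exp",h,"xy",round(a,4),round(b,4),"diam",round(2*rad,4),"n",len(T),"ray",g[:2].round(3),"scene",np.round(cs[0],4) if cs else None,round(2*cs[1],3) if cs else None,"R",round(np.hypot(a,b),3))
a=cv2.resize(p[125:285,150:450],None,fx=2.6,fy=2.6,interpolation=cv2.INTER_CUBIC); cv2.imwrite("pics/crop1.png",a[:,:,::-1])
E
```

```text
table z top -0.0005714361429367017
redL xy [0.4423 0.0689] diam 0.0718 expect 0.074 R 0.448 scene px [280. 231.]
redR xy [ 0.3682 -0.254 ] diam 0.0722 expect 0.074 R 0.447 scene px [364. 195.]
brown xy [0.4108 0.265 ] diam 0.0863 expect 0.088 R 0.489 scene px [237. 274.]
grey xy [0.5461 0.2247] diam 0.0677 expect 0.07 R 0.591 scene px [215. 241.]
jarL ztop 0.108 exp 0.106 xy 0.6142 0.1078 diam 0.0442 n 220 ray [0.617 0.104] scene [0.6119 0.1091] 0.044 R 0.624
jarR ztop 0.108 exp 0.106 xy 0.601 -0.0842 diam 0.0438 n 214 ray [ 0.603 -0.084] scene [ 0.5998 -0.0827] 0.049 R 0.607
mill ztop 0.149 exp 0.15 xy 0.5752 -0.2452 diam 0.0107 n 21 ray [ 0.563 -0.232] scene [ 0.5738 -0.2428] 0.01 R 0.625
salt ztop 0.089 exp 0.09 xy 0.4603 -0.1091 diam 0.0299 n 87 ray [ 0.456 -0.107] scene [ 0.4548 -0.1039] 0.029 R 0.473
turq ztop 0.108 exp 0.106 xy 0.5519 0.0035 diam 0.0434 n 223 ray [0.55  0.003] scene [0.5508 0.0055] 0.049 R 0.552
tin ztop 0.06 exp 0.058 xy 0.4706 -0.3894 diam 0.0755 n 462 ray [ 0.469 -0.386] scene [ 0.4718 -0.3881] 0.08 R 0.611
timer ztop 0.058 exp 0.057 xy 0.4793 0.3944 diam 0.035 n 42 ray [0.474 0.381] scene [0.4743 0.3971] 0.036 R 0.621
```

View pics/crop1.png

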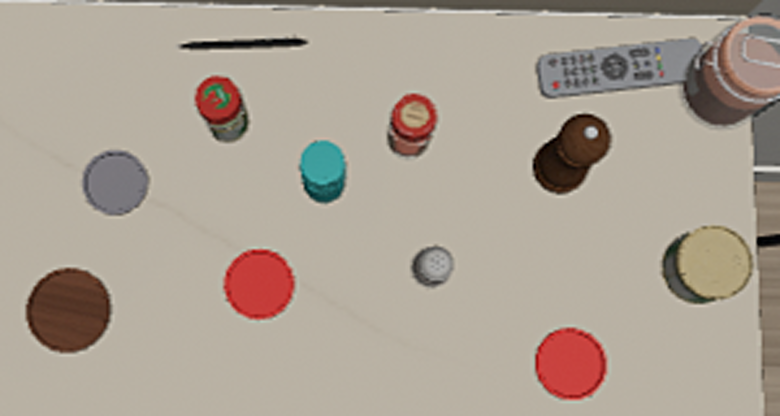

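Each object's top height and diameter match the description, and the two views agree to 2–6 mm. The crop confirms the identities: green-top jar at (220,105), red one at (412,125), turquoise decoy at (323,170), mill at (580,145), salt at (433,265). I'll start with the red-label jar, which goes to the right red coaster.

```bash
cat > act.py <<'E'
import numpy as np
from workcell import r, command_gripper, optics
def quat(psi):  # tool down, jaw axis (tool y) at world angle psi
    a=(psi+np.pi/2)/2; return [np.cos(a),np.sin(a),0.,0.]
def q(xy): return quat(np.arctan2(xy[1],xy[0]))   # radial jaws
def pick(xy,zg,width,force=35):
    command_gripper(.085); s=r.read_state()["eef_pos"]
    if s[2]<.245: r.move_straight([s[0],s[1],.25],speed=.25)
    r.reach([*xy,.25],q(xy)); r.move_straight([*xy,zg+.006],speed=.15)
    command_gripper(width-.015,force); g=r.read_state()["grip_width"]
    r.move_straight([*xy,zg+.046],speed=.12); s=r.read_state()
    print("grip",round(g,4),"after lift",round(s["grip_width"],4),"F",np.round(s["contact_force"],2),"t",s["time_s"])
    return abs(s["grip_width"]-width)<.008
def place(xy,zg,clear=.14,width=.05):
    s=r.read_state()["eef_pos"]; z=zg+.006
    r.move_straight([s[0],s[1],z+clear],speed=.25); r.move_straight([*xy,z+clear],q(xy),speed=.25)
    r.move_straight([*xy,z+.015],speed=.2)
    hit=r.move_straight([*xy,z+.002],speed=.03,max_force=5); e=r.read_state()["eef_pos"]
    print("contact",hit,"bottom z",round(e[2]-z,4),"xy",np.round(e[:2],4))
    r.hold(.2); command_gripper(width+.025); r.hold(.2)
    r.move_straight([*xy,.25],speed=.2); print("t",r.read_state()["time_s"])
E
python3 - <<'E'
from act import *; from vis import *
f=np.load("top0.npz"); W=world(f["p"],f["d"],f["K"],f["R"],f["t"])
print("backsplash",[W[v,235].round(3).tolist() for v in (100,110,116,122,128,134)])
for xy in [(.6004,-.0835),(.613,.1085),(.5745,-.244),(.368,-.254)]:
    print(r.solve_ik([*xy,.27],q(xy)).round(2) if r.solve_ik([*xy,.27],q(xy)) is not None else None)
if pick((.6004,-.0835),.093,.045): place((.3685,-.2535),.093)
p,d=optics.get_image("top"); cv2.imwrite("pics/top1.png",p[:,:,::-1])
E
```

```text
backsplash [[0.769, 0.107, 0.132], [0.756, 0.111, 0.098], [0.75, 0.113, 0.075], [0.75, 0.118, 0.031], [0.743, 0.121, 0.002], [0.725, 0.12, 0.004]]
[-0.26  0.48  1.26 -0.    1.39 -0.13]
[ 0.05  0.52  1.21 -0.    1.42 -0.12]
[-0.52  0.52  1.2  -0.    1.42 -0.12]
[-0.78  0.19  1.7  -0.    1.26 -0.17]
grip 0.0435 after lift 0.0433 F [-0.65  0.12 -2.15] t 4.4167
contact True bottom z 0.0044 xy [ 0.3692 -0.2541]
t 9.1417
```

View pics/top1.png

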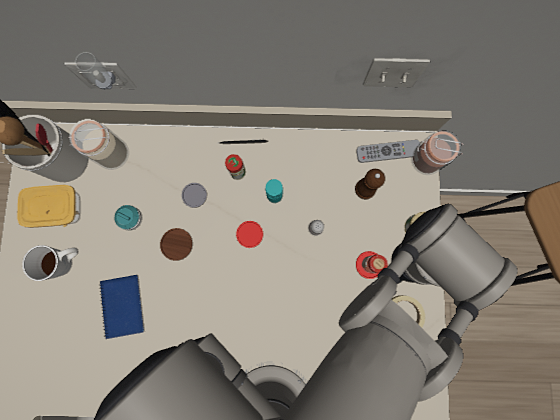

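The red-label jar stands in the right red coaster at (372,263), with contact at 4.4 mm as expected. Next is the green-label jar, then the mill and the salt shaker.

```bash
python3 - <<'E'
from act import *; import cv2
jobs=[((.613,.1085),(.442,.0695),.093,.045,35),((.5745,-.244),(.4105,.2655),.122,.050,40),((.4575,-.1065),(.5455,.2255),.052,.044,35)]
for a,b,z,w,f in jobs:
    if not pick(a,z,w,f): print("bad grip, stop"); break
    place(b,z)
else: r.reach([.213,-.48,.256],q((.213,-.48)))
for n in ("top","scene"):
    p,d=optics.get_image(n); cv2.imwrite(f"pics/{n}2.png",p[:,:,::-1]); np.savez(n+"2.npz",p=p,d=d,**optics.camera_model(n))
print(r.read_state()["time_s"])
E
```

```text
grip 0.0436 after lift 0.0437 F [-0.97  0.35 -0.93] t 13.1667
contact True bottom z 0.0044 xy [0.4429 0.0695]
t 17.4417
grip 0.046 after lift 0.0458 F [-0.08  0.42 -1.46] t 20.8917
contact True bottom z 0.0051 xy [0.4111 0.2657]
t 26.4333
grip 0.0378 after lift 0.0379 F [-0.21  0.43 -1.56] t 30.525
contact True bottom z 0.0049 xy [0.546  0.2256]
t 35.7167
38.5667
```

```bash
python3 - <<'E'
import numpy as np
from vis import *
F={n:np.load(n+"2.npz") for n in("top","scene")}
import cv2
a=F["top"]["p"][130:300,90:450]; b=F["scene"]["p"][130:320,140:440]
a=cv2.resize(a,(700,330),interpolation=2); b=cv2.resize(b,(420,266),interpolation=2)
o=np.zeros((596,700,3),np.uint8); o[:330]=a; o[330:,:420]=b; cv2.imwrite("pics/chk.png",o[:,:,::-1])
for nm,c,h,t in [("jarA",(.3682,-.254),.110,.006),("jarB",(.4423,.0689),.110,.006),("mill",(.4108,.265),.154,.008),("salt",(.5461,.2247),.094,.006),("tin",(.4706,-.3894),.058,.006),("timer",(.4793,.3944),.057,.006)]:
    for n in F:
        f=F[n]; S=world(f["p"],f["d"],f["K"],f["R"],f["t"]).reshape(-1,3); S=S[(np.hypot(*(S[:,:2]-c).T)<.05)&(S[:,2]<h+.03)]
        if len(S)<10: continue
        zt=np.percentile(S[:,2],99.5); T=S[(S[:,2]>zt-t)&(S[:,2]<zt+.003)]
        (x,y),rad=cv2.minEnclosingCircle(T[:,:2].astype(np.float32)); print(nm,n,"ztop",zt.round(3),"exp",h,"offset mm",round((x-c[0])*1e3,1),round((y-c[1])*1e3,1),"d",round(2e3*rad))
E
```

```text
jarA top ztop 0.113 exp 0.11 offset mm 0.4 -0.4 d 43
jarB top ztop 0.113 exp 0.11 offset mm 0.4 -0.6 d 43
jarB scene ztop 0.112 exp 0.11 offset mm -2.3 1.6 d 45
mill top ztop 0.152 exp 0.154 offset mm 1.6 -2.8 d 21
mill scene ztop 0.153 exp 0.154 offset mm -0.4 3.7 d 11
salt top ztop 0.093 exp 0.094 offset mm -2.8 -1.7 d 29
salt scene ztop 0.093 exp 0.094 offset mm -6.3 1.2 d 29
tin top ztop 0.06 exp 0.058 offset mm -0.5 0.2 d 75
tin scene ztop 0.059 exp 0.058 offset mm 0.4 2.2 d 77
timer top ztop 0.057 exp 0.057 offset mm -1.2 1.4 d 35
timer scene ztop 0.058 exp 0.057 offset mm -5.4 2.9 d 36
```

View pics/chk.png

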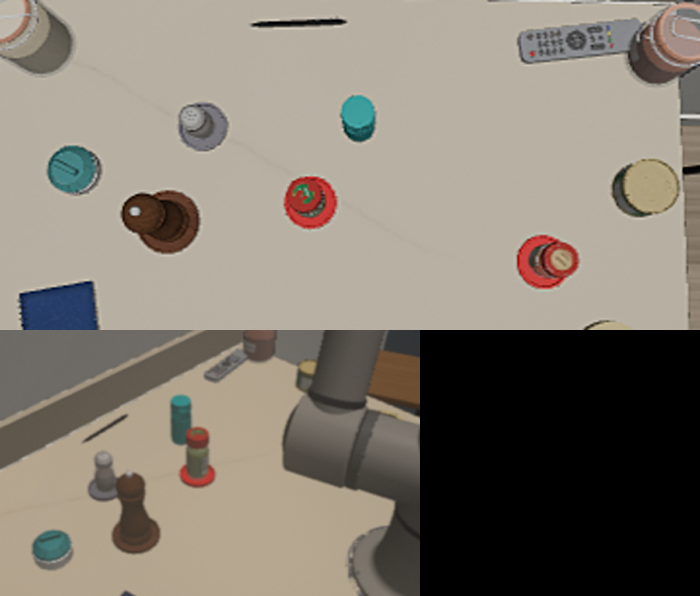

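All four stand upright with their tops about 4 mm higher than before. Their offsets from the coaster centres are at most about 6 mm, and the tin and timer haven't moved. Handing in.

```bash
python3 -c "
from workcell import r
r.hold(.5); r.finish_job()"
```

```text
the job is handed in; nothing more can be done
```

All four seasonings are standing upright in their coasters, and I handed the job in at about 39 s of the 106 s limit. No verdict was reported.

- **Placing:** I picked each one up once. The red-label jar went to the right-hand red coaster, the green-label jar to the other red one, the mill to brown and the salt shaker to grey. Each touched down 4–5 mm above worktop level, which matches the coaster floor at 4 mm.
- **Final position:** Both cameras show them upright, with tops at the expected heights to within 3 mm. They sit within about 3 mm of centre for the jars, 4 mm for the mill and 3–6 mm for the salt shaker. The red-label jar was hidden from the scene camera, so only the top view confirms it.
- **Left alone:** The tin and timer measured within a few mm of where they started, and I did not touch the turquoise look-alike.
- **Disagreements:** The salt shaker gripped at 38 mm rather than the stated 44 mm, and the mill head at 46 mm rather than about 50 mm. Both held firmly. The two views differ by up to 6.5 mm (mill) on the knob or domed tops; everything is still well within the 15 mm tolerance.

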